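# Clip the carrying rod into the tube rack and lift the rack level

## Robot

A 6-joint arm with a two-finger parallel gripper is mounted at the origin on the work surface. World frame = base frame: x ahead of the robot, y to its left, z up, the work surface at z = 0. Lengths are in m, angles in degrees, forces in N, time in s.
With the tool pointing down it reaches from about 0.275 to 1 m from the base axis. Payload 8.4 kg.
Tool frame: the origin (TCP) lies between the finger pads; the fingertips stand 14 mm ahead of it and the grasp point (between the pads) lies 5 mm behind it (arm.tips_ahead is the z of the fingertips in the tool frame, in m); z points along the fingers, y is the line along which they close (so a half turn about z gives the same grasp; the last joint's range is limited). The gripper opens to 85 mm and grips with 20 to 120 N. Pads are 22 mm wide; open, the fingers measure 114 mm over their backs; the gripper's body (76 mm by 85 mm) begins 54 mm behind the grasp point. The pads swing forward as they close: fully open they stand 13 mm farther back than shut.
Start: joints at [76.066, 20.225, 93.587, -0, 66.188, -0.138], TCP at [0.149, 0.607, 0.245] pointing down, gripper open.
Joint ranges: [-150.9, 150.9], [-52.94, 120.26], [3.33, 152.33], [-74.26, 254.26], [0, 154.13], [-172.89, 172.89]. Speed limits (degrees/s): [127.2, 127.2, 159.86, 180, 180, 180].

## Interface

Orientations are given as a 3x3 rotation matrix whose columns are the frame's x, y, z axes.
In Python, from bench import arm gives the robot as it stands.
- The arm moves only by the tool arm_command, never from a script. Its arguments are lists of equal length, an entry for each row: "offset": the shift along the tool's x, y, z in units of 30 mm (1.0 is 30 mm), a list of three; "turn": the turn, a rotation vector about the tool's x, y, z in units of 8 degrees (1.0 is 8 degrees), a list of three. In form: {"offset": [[dx, dy, dz], ...], "turn": [[ax, ay, az], ...]}. A call has 1 to 12 rows; each row shifts and turns the commanded pose from where the row before left it, along the tool's axes as they then stand; what a row does not reach is not made up. A row lasts 1/10 s, in which the tool goes at most 50 mm and 8.59 degrees, less where a joint would pass 70% of its speed; a pose out of reach is approached as far as the arm can. A call is refused whole if a number of a shift passes 1 or a number of a turn 1, either way. A call with a gripper value outside its range is refused whole. "hand" is the opening, from 0 (shut) to 1 (fully open), set as the call begins (left out, the last holds). The fingers move at their own pace and stop on an object; the grip force is fixed at half the most. Time passes only in rows, so rows that do not move let the fingers close. It gives the time, the measured TCP pose, the force, the opening and the grip force at its end, in the units of the state.
- arm.read_state(): the state, without advancing time (a new reading comes with each control period).
- arm.capture(name): name is "scene" or "top" or "wrist"; returns a dict with "img" (400x640x3 uint8, red, green, blue), "camera_matrix" (3x3 intrinsics, pixels), "R" (3x3) and "t" (3): a world point X has camera coordinates R X + t. Camera axes: x right, y down, z forward; pixel columns grow to the right and rows downward; lengths in m; the calibration is good to about 2 mm. A picture is of the moment at which its call begins. There is no depth.
- arm.finish_job(): hands the job in; it is judged then, once.
Trained networks look in a picture, given as the dict that the camera call returned (one of the last four; its "shot" number tells which), for a name from the list of things; names that differ only in an ending like _2 or _b are one class to them, and where a whole thing is asked for, a point or a joint stands for the part that bears it (a point fixed in the world has none). Each returns a list of dicts, best first, with "confidence" (0 to 1); they miss things now and then, are a little off and sometimes report something else, mostly with a low value. They report only what shows in the picture. A call takes as long as a camera call. They do not tell look-alikes from the thing itself.
- arm.masks_of(picture, name): "region" (400x640 bool, what is visible of it).
- arm.landmark_of(picture, name): "at" ([x, y, z] in m, in world coordinates, good to about 4 mm: a listed point, or the origin of a listed thing).
The state is a dict: "clock": time; "joint_positions": joint angles; "joint_vel": joint speeds; "effort": joint torques, N m; "eef_pos": TCP position; "tool_rot": TCP orientation; "force": force on the tool from outside, world axes, zero at the start; "ft_torque": the same for the moment, N m; "gripper_width": finger opening in m; "finger_force": force on a finger pad.
Only numpy, scipy, OpenCV 4.12 (cv2) and the standard library are available. Lean on these libraries where they do the work, as an engineer would, in place of code of your own. Each camera call takes 0.05 s, during which the arm holds its last target. There are 200 camera calls.

## Task

Take the carrying rod from its rest and, with the tube rack still standing on the bench, press the rod down past the sprung jaws until it sits centrally in both fork clips and both jaws have closed over it. Then lift the rack by the rod alone, about 10 cm clear of the bench, and finish while still holding it there, level and steady, touching only the rod. Never tip the rack, and leave the canister and the two bottles where they stand.

Things in the scene. Friction and masses are not known exactly. Their poses are not given: they have to be found in the camera images.
- rod_mid (a point): middle of the loose carrying rod (0.1 to 0.16 kg), on its axis: steel, diameter 10, length 200, with a black square grip 14 x 14, 56 long, around its middle. x runs along the rod; either end may go either way. At first it lies level across the rest, axis 45 above the bench, the grip's sides upright.
- rest: white plastic rest fixed to the bench: base 150 x 70 x 8 thick, two notched posts at x = -62 and +62 (12 along x, 24 along y, 50 high) that carry the rod. Between the posts there is only the rod above the base. Origin at the centre of its underside; x runs along the rod.
- rack: loose steel test-tube rack (0.3 to 0.65 kg), 150 long (x) x 80 wide (y); 8 stoppered tubes are fixed in it, tops 62 above its underside. At x = -73 and +73 a neck 26 wide rises to a fork clip open upward; above the tubes nothing stands between the necks. Origin at the centre of its underside, z up; centre of mass on its z axis, so it hangs level from a seated rod.
- seat (a point): point on the rack where the rod's middle belongs: on its z axis, 100 above its underside, half-way between the clips. The seated rod runs along the rack's x; it sits 100 up when on the fork floor and about 101.5 up when the rack hangs from it.
- clip_a (a point): seat centre of the clip at the rack's -x end (x = -73, 100 up). Fork floor 5 below it; slot 11.5 wide between a tall prong on -y (18 above this point, then flared out to 32) and a short one on +y (1 above). The jaw, just outside the fork (x = -82), closes over the slot from +y with a lip 6 above this point; its lead-in slopes out to y = +10, 30 above. The mouth takes a rod 6 off centre.
- clip_b (a point): the same point of the clip at the rack's +x end (x = +73).
- jaw_a (a joint): hinge angle of the sprung jaw at the rack's -x end: 0 closed, 0.7 rad fully open; springs back to 0. The rod opens it about 0.25 rad in passing; pressing past both jaws takes some 3 to 8 N in all, then the fork floor is a firm stop. An upward pull only locks the closed jaw.
- jaw_b (a joint): the same for the jaw at the rack's +x end.
- canister: bystander: lidded round steel canister, diameter 94, height 100; origin at the centre of its underside.
- wash_bottle: bystander: white plastic bottle, diameter 64, height 150; origin at the centre of its underside.
- jar: bystander: amber glass jar with a black cap, diameter 56, height 85; origin at the centre of its underside.
Mind the look-alikes: they are no part of the job. Of the things that look like the part that bears rod_mid, the largest one is meant.

How it is judged:
By the outcome, as a careful person would: the job done as asked, in the order asked, and still so for the second after the job is handed in, while the arm keeps its last pose, push and grip.
It also fails if it takes over 48 s, if anything falls off the work surface, if the arm or the gripper's body presses on something with over 40 N, if the wrist force passes 120 N, or if a joint passes its speed limit or range.

## Working session

There is one attempt and no reset: what is moved stays moved. The work goes in short steps, Python scripts to look and compute and a tool call to move; the robot and the scene stay as the last step left them, time stands still between calls to the robot, and variables do not carry over. Pictures are saved under pics/ and viewed, at most 11 in all, crops included, and the job is handed in when it is done.

Besides the shell and the picture viewer there is one more tool, called after "Call:" by a JSON object that holds its "api" and its "payload". arm_command: Moves the arm, as the interface text tells. Its arguments: {"type":"object","properties":{"offset":{"type":"array"},"turn":{"type":"array"},"hand":{"type":"number"}},"required":["offset","turn"]}

```bash
mkdir -p pics; ls; cat > look.py <<'E'
import numpy as np, cv2
from bench import arm
def save(n,img): cv2.imwrite('pics/'+n+'.png',cv2.cvtColor(np.ascontiguousarray(img),cv2.COLOR_RGB2BGR))
def proj(c,X):
    p=c["camera_matrix"]@(np.array(c["R"])@np.array(X)+c["t"]); return np.round(p[:2]/p[2],1)
def ray(c,u,v,z):
    R=np.array(c["R"]);t=np.array(c["t"]);o=-R.T@t
    d=R.T@np.linalg.solve(c["camera_matrix"],[u,v,1]); return o+d*(z-o[2])/d[2]
E
python3 - <<'E'
from look import *
np.set_printoptions(precision=4,suppress=True)
for n in ("scene","top"):
    c=arm.capture(n); save(n+"1",c["img"])
    for k in ("rod_mid","rest","rack","seat","clip_a","clip_b","canister","wash_bottle","jar"):
        print(n,k,[(np.array(d["at"]).round(3).tolist(),round(d["confidence"],2),proj(c,d["at"]).tolist()) for d in arm.landmark_of(c,k)])
s=arm.read_state();print(s["clock"],s["tool_rot"],arm.tips_ahead)
E
```

```text
pics
scene rod_mid [([0.629, 0.3, 0.009], 0.51, [421.1, 236.7]), ([0.549, 0.131, 0.048], 0.43, [365.0, 209.1]), ([0.35, 0.168, 0.005], 0.41, [371.6, 187.4])]
scene rest [([0.543, 0.14, -0.001], 0.71, [366.6, 220.2])]
scene rack [([0.541, 0.134, 0.0], 0.39, [364.7, 219.7])]
scene seat [([0.554, -0.129, 0.101], 0.93, [282.5, 193.5])]
scene clip_a [([0.621, -0.138, 0.099], 0.98, [276.7, 206.4]), ([0.481, -0.127, 0.1], 0.65, [286.3, 181.7])]
scene clip_b [([0.621, -0.138, 0.099], 0.98, [276.7, 206.4]), ([0.481, -0.127, 0.1], 0.65, [286.3, 181.7])]
scene canister [([0.768, -0.012, -0.001], 0.95, [316.0, 267.6])]
scene wash_bottle [([0.509, -0.442, 0.001], 0.72, [194.8, 207.9])]
scene jar [([0.498, 0.439, 0.001], 0.6, [456.0, 214.8])]
top rod_mid [([0.546, 0.134, 0.044], 0.83, [263.7, 210.7]), ([0.356, 0.169, 0.006], 0.7, [249.6, 283.2]), ([0.632, 0.295, 0.005], 0.48, [207.5, 179.4])]
top rest [([0.548, 0.136, -0.001], 0.77, [265.1, 211.8])]
top rack [([0.545, -0.132, 0.001], 0.65, [363.6, 215.0])]
top seat [([0.553, -0.131, 0.096], 0.94, [366.8, 208.4])]
top clip_a [([0.476, -0.128, 0.1], 0.94, [365.2, 239.0]), ([0.624, -0.133, 0.099], 0.9, [367.8, 180.5])]
top clip_b [([0.476, -0.128, 0.1], 0.94, [365.2, 239.0]), ([0.624, -0.133, 0.099], 0.9, [367.8, 180.5])]
top canister [([0.768, -0.018, -0.006], 0.84, [323.4, 134.4])]
top wash_bottle [([0.508, -0.443, -0.0], 0.66, [478.7, 231.4])]
top jar [([0.495, 0.438, 0.001], 0.83, [152.6, 228.3])]
1.0 [[-0.9712  0.2384  0.    ]
 [ 0.2384  0.9712 -0.    ]
 [-0.     -0.     -1.    ]] 0.014
```

```bash
python3 - <<'E'
import cv2
a=cv2.imread('pics/scene1.png')[150:300,180:480]; b=cv2.imread('pics/top1.png')[120:320,140:490]
a=cv2.resize(a,(600,300),interpolation=cv2.INTER_CUBIC);b=cv2.resize(b,(800,457),interpolation=cv2.INTER_CUBIC)[100:400]
cv2.imwrite('pics/a.png',a);cv2.imwrite('pics/b.png',b)
E
```

```text
(no output)
```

View pics/a.png

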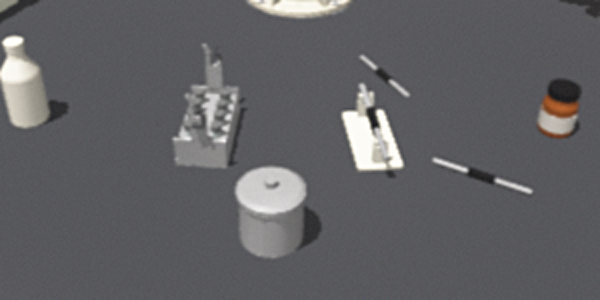

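View pics/top1.png

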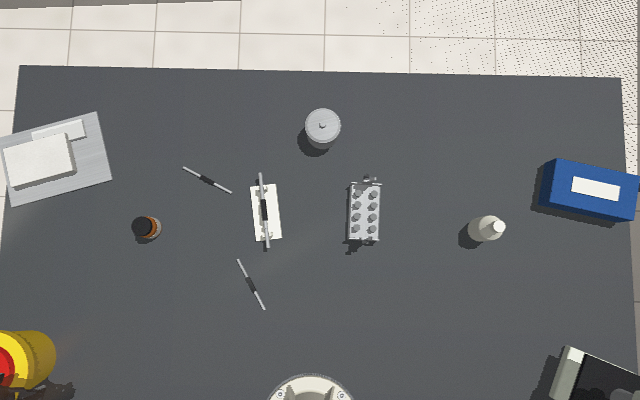

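Three rods appear in the top view, at (265,211) on the rest, and lying on the bench at (208,180) and (250,284). The one on the rest is meant: it is the longest, and it lies across the rest at 45 mm. I'll confirm this in an enlarged crop and get the axes from masks.

```bash
cat > plan.py <<'E'
from look import *
from scipy.spatial.transform import Rotation as Ro
def plan(pos,yaw):  # target TCP with tool down, closing axis y at yaw deg -> tool-frame shift (30mm units), turn z (8deg units)
    s=arm.read_state(); R=np.array(s["tool_rot"]); d=R.T@(np.array(pos)-s["eef_pos"])/0.03
    y=np.array([np.cos(np.radians(yaw)),np.sin(np.radians(yaw)),0]); 
    if y@R[:,1]<0: y=-y
    z=np.array([0,0,-1.]); T=np.c_[np.cross(y,z),y,z]
    print("shift",d.round(2),"turn",(np.degrees(Ro.from_matrix(R.T@T).as_rotvec())/8).round(2),"clock",s["clock"],"F",np.round(s["force"],1),"w",s["gripper_width"],s["finger_force"])
E
python3 - <<'E'
from plan import *
c=arm.capture("top")
for m in arm.masks_of(c,"rod_mid"):
    r=m["region"]; v,u=np.nonzero(r)
    z=0.045 if r[190:230,255:275].sum()>20 else .005
    P=np.array([ray(c,a,b,z)[:2] for a,b in zip(u,v)]); mu=P.mean(0); w,V=np.linalg.eigh(np.cov(P.T)); d=V[:,1]; e=(P-mu)@d
    print(m["confidence"],len(u),u.mean(),v.mean(),"centre",(mu+d*(e.max()+e.min())/2).round(4),"len",np.ptp(e).round(3),"yaw",np.degrees(np.arctan2(d[1],d[0])).round(1))
save("crop",cv2.resize(c["img"][160:320,170:400],(800,556),interpolation=cv2.INTER_CUBIC))
plan([.547,.134,.2],90)
E
```

```text
0.91 383 263.6631853785901 211.10182767624022 centre [0.549  0.1346] len 0.197 yaw -171.1
0.67 141 210.354609929078 181.5035460992908 centre [0.6283 0.291 ] len 0.131 yaw 63.4
0.55 132 248.93939393939394 281.4469696969697 centre [0.3548 0.1674] len 0.105 yaw -149.2
shift [-16.64 -12.15   1.51] turn [ 0.    0.   -1.72] clock 1.1 F [-0.4 -0.5  1. ] w 0.08557137069382749 0.0
```

View pics/crop.png

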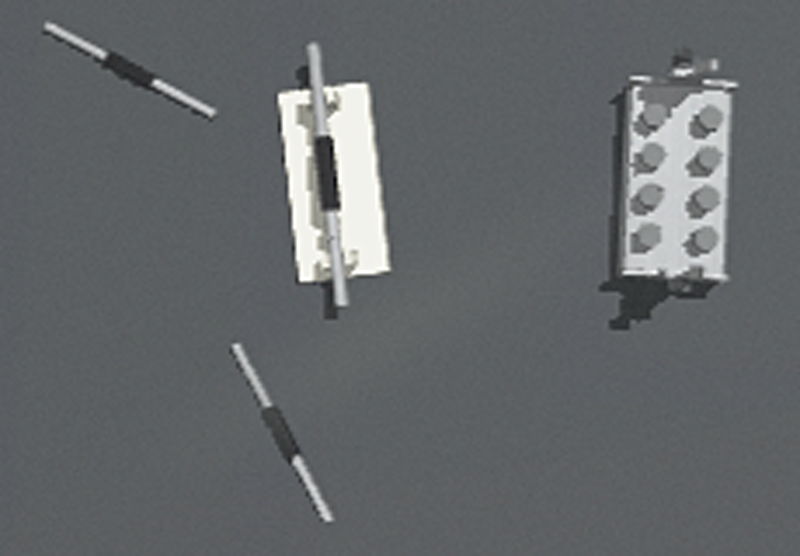

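The crop confirms it: the long rod lies on the white rest, grip at crop (327,170). The rack stands at crop (675,180). Setting out.

Call:
{"api": "arm_command", "payload": {"offset": [[-1,-0.73,0.1],[-1,-0.73,0.1],[-1,-0.73,0.1],[-1,-0.73,0.1],[-1,-0.73,0.1],[-1,-0.73,0.1],[-1,-0.73,0.1],[-1,-0.73,0.1],[-1,-0.73,0.1],[-1,-0.73,0.1],[-1,-0.73,0.1],[-1,-0.73,0.1]], "turn": [[0,0,0],[0,0,0],[0,0,0],[0,0,0],[0,0,0],[0,0,0],[0,0,0],[0,0,0],[0,0,0],[0,0,0],[0,0,0],[0,0,0]], "hand": 1}}

```text
clock: 2.3
eef_pos: [0.4369, 0.2647, 0.2094]
tool_rot: [[-0.971, 0.238, 0.001], [0.238, 0.971, 0.0], [-0.0, 0.0, -1.0]]
force: [1.0, 0.4, -0.5]
gripper_width: 0.0852
finger_force: 0.0
```

Call:
{"api": "arm_command", "payload": {"offset": [[-1,-0.73,0],[-1,-0.73,0],[-1,-0.73,0],[-1,-0.73,0],[-0.6,-0.45,0],[0,0,0],[0,0,0],[0,0,0],[0,0,0]], "turn": [[0,0,0],[0,0,0],[0,0,0],[0,0,0],[0,0,0],[0,0,-1],[0,0,-1],[0,0,-0.84],[0,0,0]]}}

```text
clock: 3.2
eef_pos: [0.546, 0.1347, 0.2093]
tool_rot: [[-0.988, -0.157, 0.0], [-0.157, 0.988, -0.0], [-0.0, -0.0, -1.0]]
force: [0.0, -0.3, -0.1]
gripper_width: 0.0854
finger_force: 0.0
```

```bash
python3 - <<'E'
from plan import *
s=arm.read_state(); print(s["eef_pos"],s["tool_rot"])
c=arm.capture("wrist"); save("w1",c["img"])
for k in ("rod_mid","clip_a","seat"): print(k,[(np.array(d["at"]).round(4),d["confidence"],proj(c,d["at"])) for d in arm.landmark_of(c,k)])
for m in arm.masks_of(c,"rod_mid"):
    r=m["region"]; v,u=np.nonzero(r)
    P=np.array([ray(c,a,b,.045)[:2] for a,b in zip(u,v)]); mu=P.mean(0); w,V=np.linalg.eigh(np.cov(P.T)); d=V[:,1]; e=(P-mu)@d
    print(m["confidence"],len(u),"centre",(mu+d*(e.max()+e.min())/2).round(4),"mean",mu,"len",np.ptp(e).round(3),"yaw",np.degrees(np.arctan2(d[1],d[0])).round(1))
plan([.548,.1345,.05],98.9)
E
```

```text
[0.54597677 0.13467589 0.20929464] [[-9.87674655e-01 -1.56520840e-01  4.49232965e-05]
 [-1.56520841e-01  9.87674656e-01 -1.47857442e-05]
 [-4.20553243e-05 -2.16349369e-05 -9.99999999e-01]]
rod_mid [(array([0.5471, 0.1345, 0.0451]), 0.84, array([316.8, 189.3])), (array([0.6277, 0.2956, 0.0012]), 0.64, array([427. , 255.9]))]
clip_a [(array([ 0.6274, -0.1349,  0.0963]), 0.93, array([ 19.9, 242.4])), (array([ 0.7683, -0.0117, -0.0023]), 0.47, array([193.3, 310.3]))]
seat [(array([ 0.5544, -0.1319,  0.0989]), 0.64, array([  5.3, 167.7]))]
0.96 703 centre [0.6108 0.2763] mean [0.60904256 0.27268587] len 0.136 yaw 63.4
0.61 1858 centre [0.5497 0.1353] mean [0.53967568 0.13373488] len 0.201 yaw -171.4
0.57 752 centre [0.396  0.1785] mean [0.39278572 0.17653906] len 0.067 yaw -148.5
shift [-0.07 -0.02  5.31] turn [-0.    0.   -0.01] clock 3.45 F [ 0.2  0.3 -1. ] w 0.08550050220271782 0.0
```

View pics/w1.png

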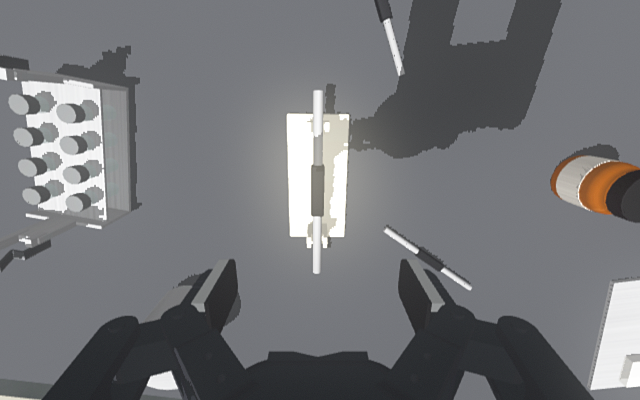

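View: rod runs vertically at column 317, grip centre (317,190), aligned with the tool. Descend to put the grasp point on the axis, and grip.

Call:
{"api": "arm_command", "payload": {"offset": [[-0.06,0,1],[0,0,1],[0,0,1],[0,0,1],[0,0,0.7],[0,0,0.5],[0,0,0.3],[0,0,0.13],[0,0,0]], "turn": [[0,0,0],[0,0,0],[0,0,0],[0,0,0],[0,0,0],[0,0,0],[0,0,0],[0,0,0],[0,0,0]]}}

```text
clock: 4.35
eef_pos: [0.5479, 0.1351, 0.0405]
tool_rot: [[-0.988, -0.155, 0.0], [-0.155, 0.988, 0.0], [-0.0, 0.0, -1.0]]
force: [0.1, -0.4, 0.3]
gripper_width: 0.0855
finger_force: 0.0
```

Call:
{"api": "arm_command", "payload": {"offset": [[0,0,0],[0,0,0],[0,0,0],[0,0,0],[0,0,0],[0,0,0],[0,0,0],[0,0,0],[0,0,0],[0,0,0]], "turn": [[0,0,0],[0,0,0],[0,0,0],[0,0,0],[0,0,0],[0,0,0],[0,0,0],[0,0,0],[0,0,0],[0,0,0]], "hand": 0}}

```text
clock: 5.35
eef_pos: [0.5479, 0.1351, 0.0407]
tool_rot: [[-0.988, -0.155, 0.0], [-0.155, 0.988, 0.0], [-0.0, -0.0, -1.0]]
force: [-1.3, -0.2, 5.6]
gripper_width: 0.0126
finger_force: 58.9
```

Call:
{"api": "arm_command", "payload": {"offset": [[0,0,-0.3],[0,0,-0.6],[0,0,-1],[0,0,-1],[0,0,-1],[0,0,-1],[0,0,-0.5],[0,0,0],[0,0,0]], "turn": [[0,0,0],[0,0,0],[0,0,0],[0,0,0],[0,0,0],[0,0,0],[0,0,0],[0,0,0],[0,0,0]]}}

```text
clock: 6.25
eef_pos: [0.5473, 0.135, 0.2021]
tool_rot: [[-0.988, -0.155, -0.0], [-0.155, 0.988, -0.0], [0.0, 0.0, -1.0]]
force: [-0.5, 0.2, -1.8]
gripper_width: 0.0128
finger_force: 58.6
```

```bash
python3 - <<'E'
from plan import *
s=arm.read_state(); print(s["eef_pos"])
c=arm.capture("wrist"); save("w2",c["img"])
for k in ("rod_mid","clip_a","seat"): print(k,[(np.array(d["at"]).round(4),d["confidence"],proj(c,d["at"])) for d in arm.landmark_of(c,k)])
plan([.5525,-.131,.200],88)
E
```

```text
[0.54730972 0.13501762 0.20208914]
rod_mid [(array([0.5465, 0.1325, 0.2053]), 0.73, array([311.8, 276.2])), (array([0.6307, 0.2955, 0.0026]), 0.73, array([428.8, 260.2]))]
clip_a [(array([ 0.6296, -0.1346,  0.0981]), 0.63, array([ 10.4, 248.1]))]
seat []
shift [ 1.19 -8.78  0.04] turn [-0.   -0.02  1.37] clock 6.45 F [-0.3 -0.  -0.9] w 0.013055419343110325 58.57960045337677
```

View pics/w2.png

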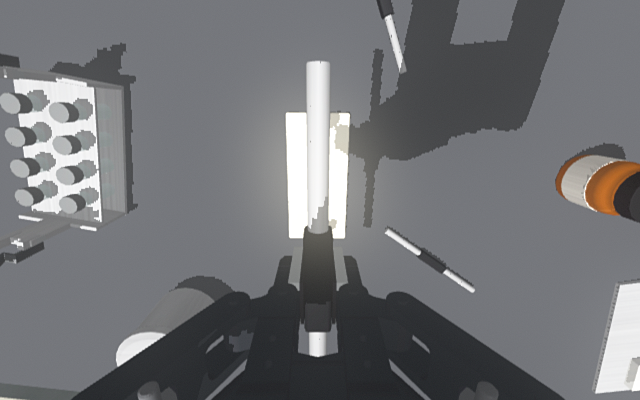

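Call:
{"api": "arm_command", "payload": {"offset": [[0.14,-0.5,0],[0.14,-1,0],[0.14,-1,0],[0.14,-1,0],[0.13,-1,0],[0.13,-1,0],[0.13,-1,0],[0.12,-1,0],[0.12,-0.8,0],[0,-0.48,0],[0,0,0]], "turn": [[0,0,0],[0,0,0],[0,0,0],[0,0,0],[0,0,0],[0,0,0],[0,0,0],[0,0,0],[0,0,0.7],[0,0,0.67],[0,0,0]]}}

```text
clock: 7.55
eef_pos: [0.5512, -0.1332, 0.2018]
tool_rot: [[-0.999, 0.04, -0.001], [0.04, 0.999, -0.0], [0.001, -0.0, -1.0]]
force: [-0.1, 0.4, -2.1]
gripper_width: 0.0131
finger_force: 58.7
```

```bash
python3 - <<'E'
from plan import *
s=arm.read_state(); print(s["eef_pos"])
for n in("wrist","top","scene"):
    c=arm.capture(n); save(n+"3",c["img"])
    for k in ("rod_mid","clip_a","seat","rack"): print(n,k,[(np.array(d["at"]).round(4),round(d["confidence"],2),proj(c,d["at"])) for d in arm.landmark_of(c,k)])
    R=np.array(s["tool_rot"]);m=s["eef_pos"]-R[:,2]*.005
    print("pred rod",[proj(c,m+R[:,0]*a) for a in(-.1,0,.1)])
E
```

```text
[ 0.55123238 -0.13315079  0.20181954]
wrist rod_mid [(array([ 0.5467, -0.1357,  0.2047]), 0.86, array([310.8, 270.5])), (array([ 5.427e-01,  1.358e-01, -1.000e-04]), 0.66, array([546.9, 163.9]))]
wrist clip_a [(array([ 0.4752, -0.1303,  0.0964]), 0.56, array([316.6, 115.5]))]
wrist seat [(array([ 0.554 , -0.1302,  0.0985]), 0.86, array([320.5, 210.7]))]
wrist rack [(array([ 0.548 , -0.1319,  0.0032]), 0.67, array([318.1, 177.8]))]
pred rod [array([316.5, 420. ]), array([316.2, 280.5]), array([315.8,  59.7])]
top rod_mid [(array([0.3531, 0.1668, 0.0079]), 0.73, array([250.2, 284.4])), (array([0.629 , 0.296 , 0.0043]), 0.58, array([207.3, 180.5]))]
top clip_a [(array([ 0.4778, -0.1294,  0.1024]), 0.58, array([366. , 238.5]))]
top seat [(array([ 0.5545, -0.1324,  0.0945]), 0.93, array([367.3, 208.1]))]
top rack [(array([ 0.5518, -0.1301,  0.0056]), 0.88, array([363.1, 212.3]))]
pred rod [array([374.6, 161.6]), array([372.4, 204.5]), array([370.3, 248.5])]
scene rod_mid [(array([0.6299, 0.2999, 0.0061]), 0.74, array([420.9, 237.7])), (array([ 0.5516, -0.1326,  0.2116]), 0.49, array([279.5, 161.8])), (array([0.3506, 0.1697, 0.0043]), 0.47, array([372.1, 187.7]))]
scene clip_a [(array([ 0.6206, -0.1359,  0.0957]), 0.75, array([277.4, 207.2])), (array([ 0.4787, -0.1257,  0.1011]), 0.63, array([286.7, 181. ])), (array([ 0.5066, -0.4425, -0.0012]), 0.58, array([194.9, 208. ]))]
scene seat [(array([ 0.5518, -0.1299,  0.0997]), 0.87, array([282.4, 193.5])), (array([0.4957, 0.4438, 0.0027]), 0.27, array([457.5, 214. ]))]
scene rack [(array([ 5.517e-01, -1.284e-01, -4.000e-04]), 0.83, array([284.5, 219. ]))]
pred rod [array([272.8, 180.6]), array([279.5, 163.2]), array([285.2, 148.1])]
```

View pics/wrist3.png

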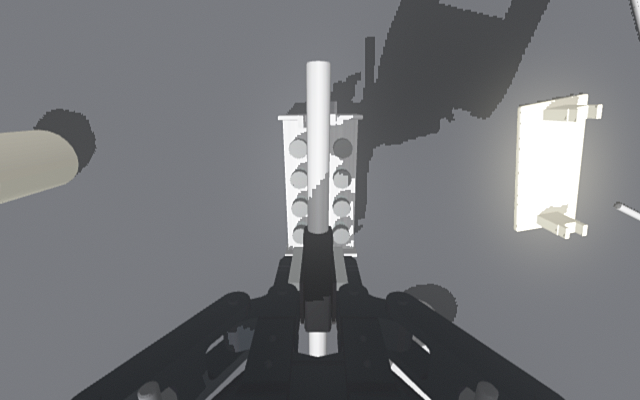

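The rod (column 318) hangs over the rack (midline about column 320.5), parallel to it. That puts the rod about 1.8 mm off toward −y. I'll correct that, lower to just above the clips and look again.

Call:
{"api": "arm_command", "payload": {"offset": [[-0.02,0.06,0.5],[0,0,0.7],[0,0,0.4],[0,0,0.1],[0,0,0],[0,0,0]], "turn": [[0,0,0],[0,0,0],[0,0,0],[0,0,0],[0,0,0],[0,0,0]]}}

```text
clock: 8.9
eef_pos: [0.553, -0.1292, 0.1521]
tool_rot: [[-0.999, 0.036, 0.001], [0.036, 0.999, -0.0], [-0.001, -0.0, -1.0]]
force: [0.5, -0.1, -1.1]
gripper_width: 0.0129
finger_force: 58.7
```

```bash
python3 - <<'E'
from plan import *
for n in("wrist","scene"):
    c=arm.capture(n); s=arm.read_state()
    for k in ("rod_mid","clip_a","seat","rack"): print(n,k,[(np.array(d["at"]).round(4),round(d["confidence"],2),proj(c,d["at"])) for d in arm.landmark_of(c,k)])
    R=np.array(s["tool_rot"]);m=s["eef_pos"]-R[:,2]*.005
    print("pred rod",[proj(c,m+R[:,0]*a) for a in(-.1,0,.1)])
    if n=="wrist":
        w=c["img"]; save("w4full",w); print(c["camera_matrix"]); I=cv2.resize(w[20:320,240:400],(320,600),interpolation=cv2.INTER_CUBIC)
        # predicted clip features at believed pose
        print("pred clip -x:",[proj(c,[.479,-.1285,z]) for z in(.1,.118,.132)])
    else: I=np.hstack([I,cv2.resize(c["img"][130:250,230:326],(480,600),interpolation=cv2.INTER_CUBIC)])
save("w4",I); print(s["eef_pos"],s["force"])
E
```

```text
wrist rod_mid [(array([ 0.551 , -0.1271,  0.1544]), 0.82, array([320.2, 273.9]))]
wrist clip_a [(array([ 0.4782, -0.1269,  0.0979]), 0.92, array([315.9, 119.9]))]
wrist seat []
wrist rack [(array([ 5.498e-01, -1.305e-01, -4.000e-04]), 0.73, array([315.6, 188.4])), (array([ 0.5494, -0.1273,  0.0981]), 0.56, array([319.2, 226.6]))]
pred rod [array([316.5, 420.3]), array([316.2, 280.8]), array([315.8,  59.8])]
[[284.28664308   0.         317.52995112]
 [  0.         284.28664308 203.10578939]
 [  0.           0.           1.        ]]
pred clip -x: [array([313.3, 121.5]), array([312.8, 123.2]), array([312.4, 124.8])]
scene rod_mid [(array([0.6299, 0.2983, 0.0053]), 0.69, array([420.4, 237.9])), (array([ 0.5511, -0.1276,  0.1611]), 0.47, array([282.2, 176.5])), (array([0.3509, 0.1683, 0.0044]), 0.47, array([371.7, 187.7]))]
scene clip_a [(array([ 0.6226, -0.1356,  0.0988]), 0.84, array([277.3, 206.7])), (array([ 0.4788, -0.1254,  0.1031]), 0.74, array([286.8, 180.5]))]
scene seat [(array([ 0.5534, -0.1304,  0.1014]), 0.7, array([282.2, 193.3])), (array([ 0.5512, -0.1321,  0.0032]), 0.38, array([283.4, 218. ]))]
scene rack [(array([ 0.5492, -0.1321, -0.0021]), 0.84, array([283.5, 218.9]))]
pred rod [array([275.5, 196.1]), array([281.7, 177.9]), array([287. , 162.3])]
[ 0.55274201 -0.12908634  0.15181563] [ 0.75249677  0.40859727 -1.11238395]
```

View pics/w4.png

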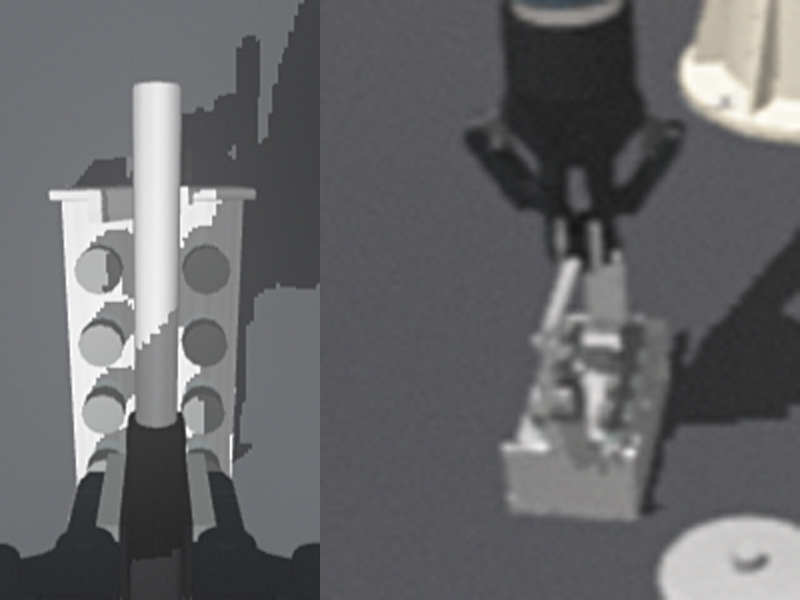

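The rod (crop column 157) lies 1–2 mm to the +y side of the rack midline (crop 152.5) and is roughly parallel. I'll shift 1.5 mm toward −y and −x and lower into the mouth.

Call:
{"api": "arm_command", "payload": {"offset": [[0.05,-0.05,0],[0,0,0.3],[0,0,0.3],[0,0,0.2],[0,0,0.2],[0,0,0.2],[0,0,0.1],[0,0,0],[0,0,0]], "turn": [[0,0,0],[0,0,0],[0,0,0],[0,0,0],[0,0,0],[0,0,0],[0,0,0],[0,0,0],[0,0,0]]}}

```text
clock: 10.3
eef_pos: [0.5507, -0.1304, 0.112]
tool_rot: [[-0.999, 0.036, -0.001], [0.036, 0.999, 0.0], [0.001, 0.0, -1.0]]
force: [-0.2, -0.0, -3.5]
gripper_width: 0.0129
finger_force: 58.5
```

```bash
python3 - <<'E'
from plan import *
for n in("wrist","scene"):
    c=arm.capture(n); s=arm.read_state()
    for k in ("rod_mid","clip_a","seat","rack"): print(n,k,[(np.array(d["at"]).round(4),round(d["confidence"],2)) for d in arm.landmark_of(c,k)])
    if n=="wrist": I=cv2.resize(c["img"][40:340,240:400],(320,600),interpolation=cv2.INTER_CUBIC)
    else: I=np.hstack([I,cv2.resize(c["img"][150:240,246:318],(480,600),interpolation=cv2.INTER_CUBIC)])
save("w5",I); print(s["eef_pos"],s["force"],s["ft_torque"])
E
```

```text
wrist rod_mid [(array([ 0.5478, -0.1305,  0.1156]), 0.92)]
wrist clip_a [(array([ 0.6279, -0.1338,  0.096 ]), 0.81), (array([ 0.4765, -0.1288,  0.0947]), 0.69)]
wrist seat []
wrist rack [(array([ 5.495e-01, -1.316e-01,  3.000e-04]), 0.64)]
scene rod_mid [(array([0.6301, 0.2987, 0.0064]), 0.61), (array([ 0.5529, -0.1294,  0.1206]), 0.5)]
scene clip_a [(array([ 0.6228, -0.1371,  0.1   ]), 0.83), (array([ 0.4819, -0.1252,  0.0986]), 0.58)]
scene seat [(array([ 0.5534, -0.13  ,  0.1018]), 0.89)]
scene rack [(array([ 5.490e-01, -1.317e-01,  5.000e-04]), 0.88)]
[ 0.55073252 -0.13045789  0.11238211] [-0.95069713  1.22298967 -4.40175629] [ 0.17852226  0.15748395 -0.01208939]
```

View pics/w5.png

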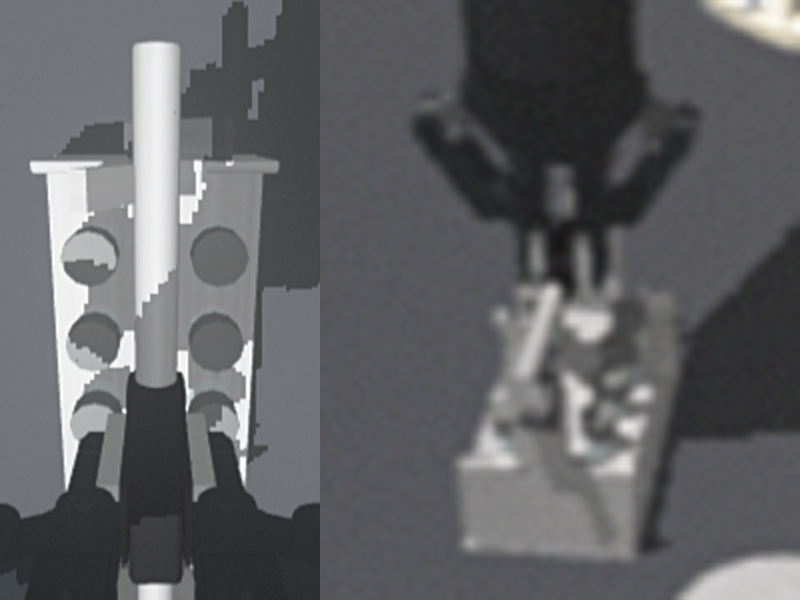

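Rod (crop col 157) within 1 mm of the rack midline (crop 154.5–156). Pressing on slowly.

Call:
{"api": "arm_command", "payload": {"offset": [[0,0,0.1],[0,0,0.1],[0,0,0.1],[0,0,0.1],[0,0,0],[0,0,0]], "turn": [[0,0,0],[0,0,0],[0,0,0],[0,0,0],[0,0,0],[0,0,0]]}}

```text
clock: 11.4
eef_pos: [0.5506, -0.1303, 0.0998]
tool_rot: [[-0.999, 0.036, -0.001], [0.036, 0.999, 0.0], [0.001, 0.0, -1.0]]
force: [-0.0, -0.6, -5.4]
gripper_width: 0.0129
finger_force: 58.4
```

Call:
{"api": "arm_command", "payload": {"offset": [[0,0,0.07],[0,0,0],[0,0,0]], "turn": [[0,0,0],[0,0,0],[0,0,0]]}}

```text
clock: 11.7
eef_pos: [0.5504, -0.1302, 0.0978]
tool_rot: [[-0.999, 0.036, -0.001], [0.036, 0.999, 0.001], [0.001, 0.0, -1.0]]
force: [-0.0, 0.3, -5.7]
gripper_width: 0.0127
finger_force: 58.5
```

Call:
{"api": "arm_command", "payload": {"offset": [[0,0,0.07],[0,0,0],[0,0,0]], "turn": [[0,0,0],[0,0,0],[0,0,0]]}}

```text
clock: 12.0
eef_pos: [0.5512, -0.1305, 0.0964]
tool_rot: [[-0.999, 0.036, 0.0], [0.036, 0.999, -0.0], [-0.0, -0.0, -1.0]]
force: [0.9, 0.4, -0.6]
gripper_width: 0.0128
finger_force: 59.0
```

Call:
{"api": "arm_command", "payload": {"offset": [[0,0,0.07],[0,0,0],[0,0,0]], "turn": [[0,0,0],[0,0,0],[0,0,0]]}}

```text
clock: 12.3
eef_pos: [0.5515, -0.1306, 0.0955]
tool_rot: [[-0.999, 0.036, 0.001], [0.036, 0.999, -0.0], [-0.001, -0.0, -1.0]]
force: [-4.0, 1.5, 13.3]
gripper_width: 0.013
finger_force: 61.2
```

```bash
python3 - <<'E'
from plan import *
for n in("wrist","scene"):
    c=arm.capture(n); s=arm.read_state()
    for k in ("rod_mid","clip_a","seat","rack"): print(n,k,[(np.array(d["at"]).round(4),round(d["confidence"],2)) for d in arm.landmark_of(c,k)])
    if n=="wrist": I=cv2.resize(c["img"][50:150,270:370],(400,400),interpolation=cv2.INTER_CUBIC)
    else: I=np.hstack([I,cv2.resize(c["img"][160:230,246:316],(400,400),interpolation=cv2.INTER_CUBIC)])
save("w6",I); print(s["eef_pos"],s["force"],s["ft_torque"])
E
```

```text
wrist rod_mid [(array([ 0.5478, -0.1318,  0.0996]), 0.56)]
wrist clip_a [(array([ 0.4799, -0.1276,  0.0936]), 0.9)]
wrist seat []
wrist rack [(array([ 0.5467, -0.1289,  0.0024]), 0.61)]
scene rod_mid [(array([0.6288, 0.2988, 0.0071]), 0.59), (array([0.3482, 0.1672, 0.0029]), 0.51), (array([ 0.5513, -0.131 ,  0.1046]), 0.48)]
scene clip_a [(array([ 0.4783, -0.1232,  0.1003]), 0.92), (array([ 0.6221, -0.1361,  0.0989]), 0.64)]
scene seat [(array([ 0.5508, -0.1352,  0.1017]), 0.8)]
scene rack [(array([ 0.5528, -0.1317, -0.0022]), 0.69)]
[ 0.55146017 -0.13055114  0.09548835] [-4.09448807  1.29726765 12.57336083] [0.14377736 0.63600078 0.01324556]
```

View pics/w6.png

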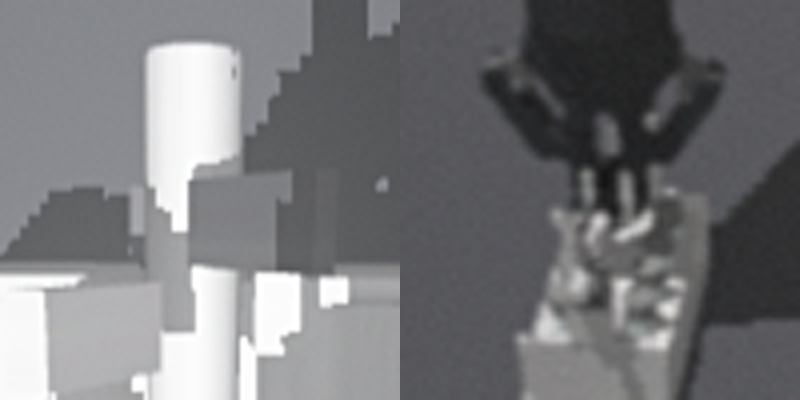

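Crop left shows the −x jaw (240,220) closed over the rod, and the force shows the firm stop. I'll press slightly more to be sure of the other end, then relieve it.

Call:
{"api": "arm_command", "payload": {"offset": [[0,0,0.03],[0,0,0],[0,0,0]], "turn": [[0,0,0],[0,0,0],[0,0,0]]}}

```text
clock: 13.1
eef_pos: [0.5515, -0.1306, 0.0954]
tool_rot: [[-0.999, 0.036, 0.001], [0.036, 0.999, -0.0], [-0.001, -0.0, -1.0]]
force: [-6.7, 1.9, 21.7]
gripper_width: 0.0129
finger_force: 62.4
```

Call:
{"api": "arm_command", "payload": {"offset": [[0,0,-0.05],[0,0,-0.03],[0,0,0],[0,0,0]], "turn": [[0,0,0],[0,0,0],[0,0,0],[0,0,0]]}}

```text
clock: 13.5
eef_pos: [0.5512, -0.1305, 0.0957]
tool_rot: [[-0.999, 0.036, 0.0], [0.036, 0.999, -0.0], [-0.0, -0.0, -1.0]]
force: [-2.0, 0.9, 2.9]
gripper_width: 0.0132
finger_force: 59.6
```

Call:
{"api": "arm_command", "payload": {"offset": [[0,0,-0.04],[0,0,-0.04],[0,0,0],[0,0,0]], "turn": [[0,0,0],[0,0,0],[0,0,0],[0,0,0]]}}

```text
clock: 13.9
eef_pos: [0.5505, -0.1304, 0.0975]
tool_rot: [[-0.999, 0.035, -0.001], [0.035, 0.999, 0.0], [0.001, 0.0, -1.0]]
force: [-0.6, -1.8, -4.3]
gripper_width: 0.0128
finger_force: 58.6
```

```bash
python3 - <<'E'
from plan import *
s=arm.read_state(); print(s["eef_pos"],s["force"],s["ft_torque"])
c=arm.capture("scene"); save("sc7",c["img"]); d=arm.capture("top")
I=np.hstack([cv2.resize(c["img"][165:225,254:314],(400,400),interpolation=cv2.INTER_CUBIC),cv2.resize(d["img"][160:260,320:420],(400,400),interpolation=cv2.INTER_CUBIC)])
save("w7",I)
for p,n in((c,"scene"),(d,"top")): print(n,[proj(p,x) for x in([.624,-.135,.1],[.633,-.135,.1],[.478,-.128,.1])])
E
```

```text
[ 0.55049293 -0.13041306  0.09751414] [-0.59475787 -1.7774855  -4.2898011 ] [-0.11624459  0.02446167 -0.0480579 ]
scene [array([277.4, 206.7]), array([277. , 208.4]), array([286.1, 181.1])]
top [array([368.8, 180.5]), array([368.8, 177. ]), array([365.4, 238.4])]
```

View pics/w7.png

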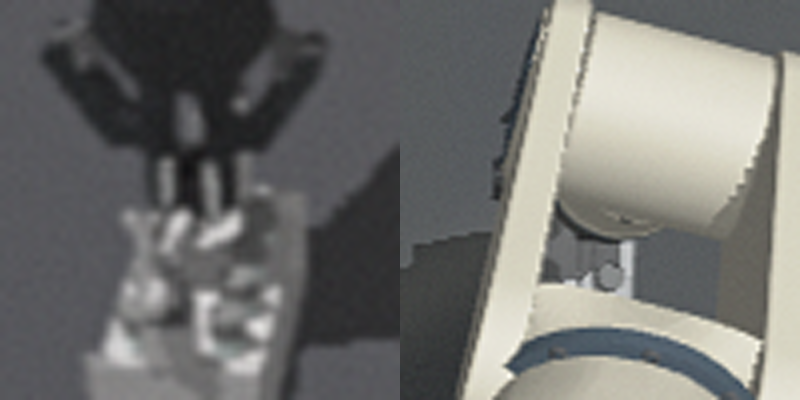

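Call:
{"api": "arm_command", "payload": {"offset": [[0,0,-0.05],[0,0,-0.05],[0,0,0],[0,0,0],[0,0,0]], "turn": [[0,0,0],[0,0,0],[0,0,0],[0,0,0],[0,0,0]]}}

```text
clock: 14.5
eef_pos: [0.551, -0.1304, 0.101]
tool_rot: [[-0.999, 0.035, -0.0], [0.035, 0.999, 0.0], [0.0, 0.0, -1.0]]
force: [0.2, 0.2, -6.2]
gripper_width: 0.0129
finger_force: 58.5
```

```bash
python3 - <<'E'
from plan import *
c=arm.capture("scene"); s=arm.read_state(); print(s["eef_pos"],s["force"],s["ft_torque"])
for k in ("clip_a","seat","rack"): print(k,[(np.array(d["at"]).round(4),round(d["confidence"],2)) for d in arm.landmark_of(c,k)])
b=cv2.imread('pics/sc7.png')[:,:,::-1]
for n,a in(("d",cv2.absdiff(b,c["img"]).max(2)),):
    r=a[170:240,250:320]; print("rack region diff",r.mean(),"bottom front",a[215:232,255:300].mean(),"back",a[170:200,290:312].mean(),"bg",a[300:380,100:300].mean())
w=arm.capture("wrist"); v,u=np.nonzero(arm.masks_of(w,"rack")[0]["region"]); print(v.min(),v.max(),u.min(),u.max())
E
```

```text
[ 0.55091714 -0.13045544  0.1009489 ] [-0.33610002 -0.55952358 -5.79295946] [ 0.0359336  -0.04778295  0.0072199 ]
clip_a [(array([ 0.4816, -0.1265,  0.103 ]), 0.93)]
seat [(array([ 0.5515, -0.1322,  0.1056]), 0.95)]
rack [(array([ 0.5531, -0.13  ,  0.0031]), 0.85)]
rack region diff 5.414897959183674 bottom front 6.192156862745098 back 5.154545454545454 bg 1.84575
95 354 253 385
```

Load is 6 N with balanced moments, and the rack rose with the rod, so both jaws hold. Lift smoothly.

Call:
{"api": "arm_command", "payload": {"offset": [[0,0,-0.1],[0,0,-0.2],[0,0,-0.3],[0,0,-0.4],[0,0,-0.4],[0,0,-0.4],[0,0,-0.4],[0,0,-0.4],[0,0,-0.3],[0,0,-0.2],[0,0,-0.1],[0,0,-0.05]], "turn": [[0,0,0],[0,0,0],[0,0,0],[0,0,0],[0,0,0],[0,0,0],[0,0,0],[0,0,0],[0,0,0],[0,0,0],[0,0,0],[0,0,0]]}}

```text
clock: 16.0
eef_pos: [0.5509, -0.1304, 0.1986]
tool_rot: [[-0.999, 0.036, -0.0], [0.036, 0.999, 0.0], [0.0, -0.0, -1.0]]
force: [0.1, -0.2, -6.8]
gripper_width: 0.0131
finger_force: 58.5
```

Call:
{"api": "arm_command", "payload": {"offset": [[0,0,0],[0,0,0],[0,0,0],[0,0,0],[0,0,0],[0,0,0],[0,0,0],[0,0,0],[0,0,0],[0,0,0]], "turn": [[0,0,0],[0,0,0],[0,0,0],[0,0,0],[0,0,0],[0,0,0],[0,0,0],[0,0,0],[0,0,0],[0,0,0]]}}

```text
clock: 17.0
eef_pos: [0.551, -0.1305, 0.1985]
tool_rot: [[-0.999, 0.036, 0.0], [0.036, 0.999, -0.0], [-0.0, -0.0, -1.0]]
force: [0.1, -0.5, -7.1]
gripper_width: 0.013
finger_force: 58.5
```

```bash
python3 - <<'E'
from plan import *
s=arm.read_state(); print(s["eef_pos"],s["force"],s["ft_torque"])
for n in("scene","wrist"):
    c=arm.capture(n)
    for k in ("clip_a","seat","rack","rod_mid"): print(n,k,[(np.array(d["at"]).round(4),round(d["confidence"],2)) for d in arm.landmark_of(c,k)])
    if n=="scene": I=cv2.resize(c["img"][110:230,240:320],(400,600),interpolation=cv2.INTER_CUBIC)
    else: I=np.hstack([I,cv2.resize(c["img"][40:340,220:420],(400,600),interpolation=cv2.INTER_CUBIC)])
save("w8",I)
E
```

```text
[ 0.55097512 -0.13048483  0.1985052 ] [ 0.13566973 -0.52686886 -7.14828836] [ 0.00956695 -0.00982901 -0.02121615]
scene clip_a [(array([ 0.4803, -0.1259,  0.2037]), 0.96), (array([ 0.6204, -0.1372,  0.1994]), 0.71)]
scene seat [(array([ 0.5522, -0.1333,  0.2002]), 0.92)]
scene rack [(array([ 0.5503, -0.1307,  0.0993]), 0.67), (array([ 0.479 , -0.1262,  0.2038]), 0.33)]
scene rod_mid [(array([0.6263, 0.2993, 0.007 ]), 0.7), (array([ 0.5517, -0.1337,  0.2082]), 0.66)]
wrist clip_a [(array([ 0.4787, -0.1272,  0.1974]), 0.91)]
wrist seat []
wrist rack [(array([ 0.5528, -0.1315,  0.1002]), 0.76)]
wrist rod_mid [(array([ 0.5496, -0.1353,  0.2028]), 0.75)]
```

View pics/w8.png

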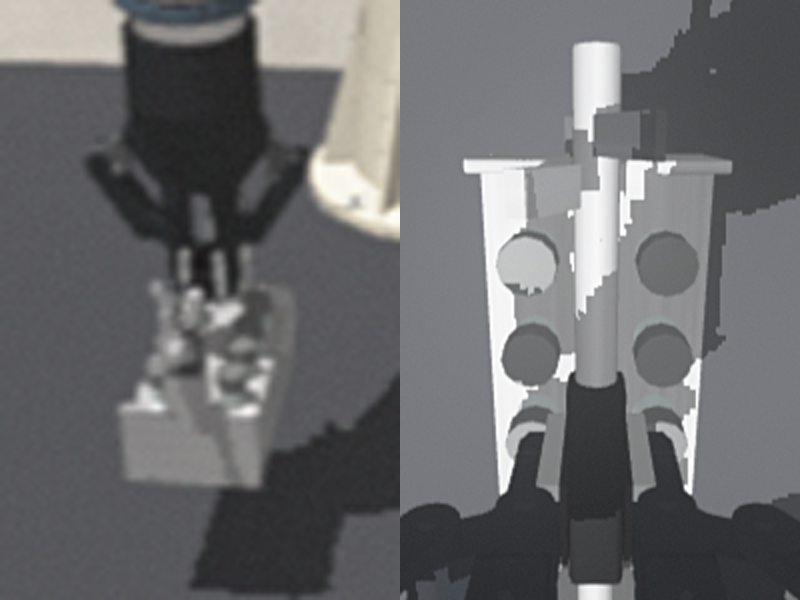

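The rack hangs level from the rod, its underside at about 0.100 m. The −x jaw (right crop, 620,135) is over the rod, the moments are near zero and nothing else is touching. Handing in.

```bash
python3 -c "
from bench import arm
print(arm.finish_job())"
```

```text
the job is handed in; nothing more can be done
None
```

The job is handed in at about 17 s of the 48 s: the rod is pressed into both fork clips and the rack hangs level from it, about 10 cm above the bench. I saw the −x jaw close in the camera, but the +x jaw was hidden, so I judged it closed from the balanced moments and level hang.

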